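# Start up the analyser from its control unit

### The job

Start the analyser from the control unit on the bench, pressing with closed fingertips: first press down the raised end of the rocker switch until it has tipped fully over, then push the round push-latch fully in so that it stays in, and last press the long bar key fully down, keep it down for about two seconds and let it spring back. Use the controls in that order, do not press the square key, leave the bottle, the beaker and the small jar standing where they are, and finish with the hand clear of everything.

Things in the scene. Friction and masses are not known exactly. Their poses are not given: they have to be found in the camera images.
- console: Beige control unit fixed to the bench, 240 (x) x 400 (y) x 60 mm high, flat level top; origin at the centre of its underside, -x its front. At x = -50 mm, y = -120, -40, 40, 120 mm on its top sit four black plates 76 x 62 x 6 mm, aligned with it, each with one pale grey control: rocker, round latch, bar key, square key, in varying order. Behind: a flat display and printed keypad without function.
- rocker_raised (a point): Pressing point on the rocker switch, a pale two-sided paddle 62 (console x) x 30 (y) x 9 mm pivoting at its middle about console y, 76 mm above the bench. At the start its far (+x) half stands up. The point is on the top of that half, 21 mm out from the pivot, about 86 mm above the bench (the end 89 mm); pressed over, it sinks about 6.5 mm, still clear of the plate.
- rocker (a joint): Tilt of the rocker switch, rad: 0 = off (far end up, the start), 0.32 = fully over, on (far end down). Stays where it is left; about 3.5 N at the pressing point moves it, then it meets a rigid stop.
- latch_top (a point): Centre of the top face of the round push-latch: a pale mushroom head 36 mm across, 10 mm thick, its top 88 mm above the bench when out and 80 mm when in (then still 14 mm above the module plate).
- latch (a joint): Travel of the push-latch, m: 0 = out (the start), 0.008 = fully in. Moves straight down against about 4 N, then meets a rigid stop, and stays where it is left.
- bar_top (a point): Centre of the top face of the long bar key: pale grey, 22 (console x) x 50 (console y) mm, top 84 mm above the bench when up and 78 mm when down, inside a fixed surround whose rim is 72 mm above the bench.
- bar (a joint): Travel of the bar key, m: 0 = up (the start), 0.006 = fully down. Spring return: about 1.5 N starts it, 5 N takes it fully down, then it meets a rigid stop.
- square_top (a point): Centre of the top face of the square key: pale grey, 26 x 26 mm, top 84 mm above the bench, in a surround like the bar key's. Not to be pressed.
- square (a joint): Travel of the square key, m: 0 = up, 0.006 = fully down; spring return like the bar key.
- bottle: Loose amber reagent bottle with a blue cap, 68 mm across, 150 mm high, on the bench beyond the +y end of the console; origin at the centre of its underside. Bystander.
- beaker: Loose open glass beaker, 68 mm across, 85 mm high, on the bench beyond the -y end of the console; origin at the centre of its underside. Bystander.
- jar: Loose small clear sample jar with a white lid, 32 mm across, 45 mm high, standing on the console's deck in the rear corner at the -y side; origin at the centre of its underside. Bystander.

How it is judged:
By the outcome, as a careful person would: the job done as asked, in the order asked, and still so for the second after the job is handed in, with the robot touching nothing.
It also fails if it takes over 48 s, if anything falls off the work surface, if the arm or the gripper's body presses on something with over 40 N, if the wrist force passes 120 N, or if a joint passes its speed limit or range.

### The arm

A 7-joint arm with a two-finger parallel gripper is mounted at the origin on the work surface. World frame = base frame: x ahead of the robot, y to its left, z up, the work surface at z = 0. Lengths are in mm, angles in rad, forces in N, time in s.
With the tool pointing down it reaches from about 400 to 925 mm from the base axis. Payload 5.6 kg.
Tool frame: the origin (TCP) lies where the fingers leave the gripper's body, on its centre line; the fingertips stand 73 mm ahead of it and the grasp point (between the pads) lies 54 mm ahead of it; z points along the fingers, y is the line along which they close (so a half turn about z gives the same grasp; the last joint's range is limited). The gripper opens to 85 mm and grips with 20 to 120 N. Pads are 22 mm wide; open, the fingers measure 114 mm over their backs; the gripper's body (76 mm by 85 mm) begins 54 mm behind the grasp point. The pads swing forward as they close: fully open they stand 13 mm farther back than shut.
Start: joints at [-1.189, 0.468, -0.012, 1.603, 0.006, 1.071, -0.056], TCP at [267.926, 592.217, 303.89] pointing down, gripper open.
Joint ranges: [-2.53, 2.53], [-0.31, 2.02], [-1.57, 1.55], [0.28, 2.44], [-1.29, 4.43], [0.15, 1.84], [-2.92, 2.92]. Speed limits (rad/s): [2.57, 2.57, 3.14, 3.14, 3.14, 3.14, 3.14].

### API

Orientations are given as a unit quaternion [x, y, z, w].
In Python, from bench import monitor, optics, job gives the robot as it stands.
- The arm moves only by the tool carry_out, never from a script. Its argument "rows" is a list of rows, each an object with "slide": the shift along the world's x, y, z in m, a list of three; "turn": the turn about the world's z in degrees. In form: [{"slide": [dx, dy, dz], "turn": turn}, ...]. A call has exactly 8 rows; each row is the pose to reach, as a shift and turn from the pose commanded when the call began; what a row does not reach only later rows make up. A row lasts 1/12 s, in which the tool goes at most 41.7 mm and 7.16 degrees, less where a joint would pass 70% of its speed; a pose out of reach is approached as far as the arm can. A call with a gripper value outside its range is refused whole. "claw" is the opening, from 0 (shut) to 1 (fully open), set as the call begins (left out, the last holds). The fingers move at their own pace and stop on an object; the grip force is fixed at half the most. Time passes only in rows, so rows that repeat a pose let the fingers close, or fill a call up. It gives the time, the measured TCP pose, the force, the opening and the grip force at its end, in the units of the state.
- monitor.sense(): the state, without advancing time (a new reading comes with each control period).
- optics.snapshot(name): name is "side" or "top" or "wrist"; returns (picture, depth): 400x640x3 uint8, red, green, blue; 400x640 float32, mm along the optical axis (not along the pixel's ray), 0 where there is no reading.
- optics.calibration(name): a dict with "intrinsics" (3x3 intrinsics, pixels), "pose" (4x4, takes a point from camera to world coordinates). Camera axes: x right, y down, z forward; pixel columns grow to the right and rows downward; lengths in mm; the calibration is good to about 2 mm. A picture is of the moment at which its call begins: read the wrist's pose just before it. calibration takes no time and is no camera call; for the wrist camera it gives the pose at the moment of the call.
- job.sign_off(): hands the job in; it is judged then, once.
The state is a dict: "clock": time; "q": joint angles; "dq": joint speeds; "joint_efforts": joint torques, N m; "eef_pos": TCP position; "eef_rot": TCP orientation; "wrist_force": force on the tool from outside, world axes, zero at the start; "ft_torque": the same for the moment, N m; "opening": finger opening in mm; "grip_force": force on a finger pad.
Only numpy, scipy, OpenCV 4.12 (cv2) and the standard library are available. Lean on these libraries where they do the work, as an engineer would, in place of code of your own. Each camera call takes 0.05 s, during which the arm holds its last target. There are 200 camera calls.

## Working session

There is one attempt and no reset: what is moved stays moved. The work goes in short steps, Python scripts to look and compute and a tool call to move; the robot and the scene stay as the last step left them, time stands still between calls to the robot, and variables do not carry over. Pictures are saved under pics/ and viewed, at most 10 in all, crops included, and the job is handed in when it is done.

Besides the shell and the picture viewer there is one more tool, called after "Request:" as name(argument=value, ...), one argument or row to a line, values as JSON. carry_out: Moves the arm, as the interface text tells. Its arguments: {"type":"object","properties":{"rows":{"type":"array","items":{"type":"object","properties":{"slide":{"type":"array","items":{"type":"number"}},"turn":{"type":"number"}}}},"claw":{"type":"number"}},"required":["rows"]}

```bash
mkdir -p pics; python3 - <<'E'
from bench import monitor, optics
import cv2,numpy as np
s=monitor.sense(); print({k:np.round(s[k],3) for k in ("clock","eef_pos","eef_rot","opening","wrist_force")})
for n in("top","side"):
    p,d=optics.snapshot(n); c=optics.calibration(n); np.savez(n+".npz",p=p,d=d,K=c["intrinsics"],T=c["pose"])
    cv2.imwrite(f"pics/{n}.png",p[:,:,::-1]); print(n,np.round(c["pose"],3).tolist(), np.asarray(c["intrinsics"]).tolist())
E
```

```text
{'clock': np.float64(0.0), 'eef_pos': array([267.726, 591.806, 302.916]), 'eef_rot': array([ 0.211,  0.978, -0.001, -0.   ]), 'opening': np.float64(85.219), 'wrist_force': array([-0.26 ,  0.999,  0.184])}
top [[-0.011, -0.993, 0.115, 482.684], [-1.0, 0.013, 0.014, 22.759], [-0.015, -0.115, -0.993, 1129.736], [0.0, 0.0, 0.0, 1.0]] [[475.4053339435103, 0.0, 327.670766095273], [0.0, 475.4053339435103, 199.773068019741], [0.0, 0.0, 1.0]]
side [[0.981, -0.125, 0.148, 479.934], [-0.194, -0.606, 0.771, -716.461], [-0.006, -0.785, -0.619, 676.299], [0.0, 0.0, 0.0, 1.0]] [[361.6751934338248, 0.0, 313.7406565970534], [0.0, 361.6751934338248, 197.7772822953628], [0.0, 0.0, 1.0]]
```

View pics/top.png

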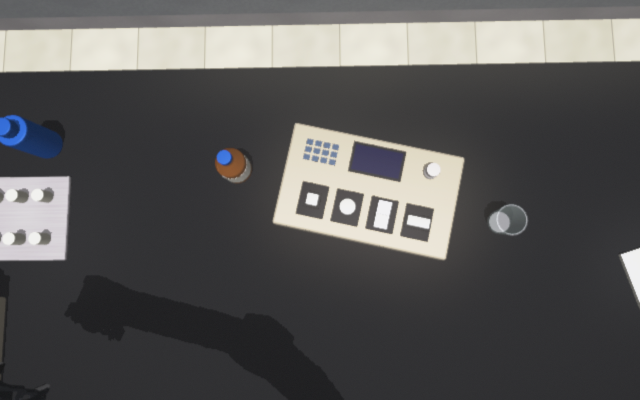

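View pics/side.png

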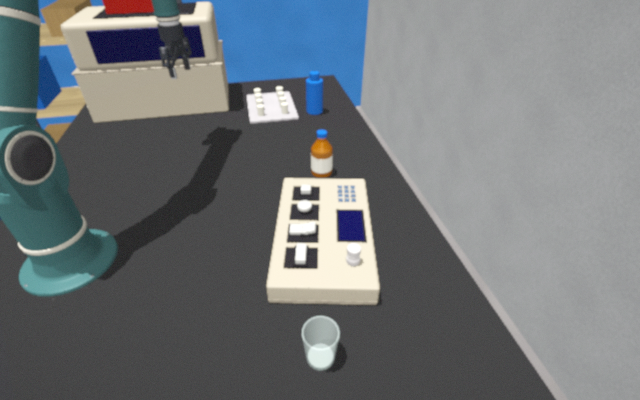

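The top picture shows, from +y to -y, the square key (312,200), round latch (347,206), rocker (383,214) and bar key (418,222). The bottle is at (232,165), the beaker at (510,220) and the jar at (432,170). The side picture shows the same order. Next I'll measure the positions.

```bash
cat > m.py <<'E'
import numpy as np,cv2
def cloud(p,d,K,T):
    v,u=np.indices(d.shape); P=np.stack([(u-K[0,2])/K[0,0]*d,(v-K[1,2])/K[1,1]*d,d,np.ones_like(d)],-1)@np.asarray(T).T
    P[d<=0]=np.nan; return P[...,:3]
def ontoplane(uv,z,K,T):
    T=np.asarray(T); r=T[:3,:3]@np.linalg.inv(K)@np.array([uv[0],uv[1],1.]); return T[:3,3]+r*(z-T[2,3])/r[2]
E
python3 - <<'E'
from m import *
for n in("top","side"):
    f=np.load(n+".npz"); P=cloud(f["p"],f["d"],f["K"],f["T"])
    box=(P[...,0]>380)&(P[...,0]<820)&(P[...,1]>-330)&(P[...,1]<220)
    m=box&(P[...,2]>45)&(P[...,2]<95)
    k,l,st,c=cv2.connectedComponentsWithStats(m.astype(np.uint8)); i=1+np.argmax(st[1:,4]); m=l==i
    r=cv2.minAreaRect(P[m][:,:2].astype(np.float32)); print(n,"console",np.round(r[0],1),np.round(r[1],1),round(r[2],2),"z",np.round(np.nanmedian(P[m][:,2]),1))
    # image-based: pale blobs among console (low saturation, bright)
    h=cv2.cvtColor(f["p"],cv2.COLOR_RGB2HSV)
    for t in ("ctrl",):
        w=(m&(P[...,2]>73)).astype(np.uint8); k,l,st,c=cv2.connectedComponentsWithStats(w)
        for j in range(1,k):
            if st[j,4]>12:
                Q=P[l==j]; rr=cv2.minAreaRect(Q[:,:2].astype(np.float32)); print(np.round(c[j],1),st[j,4],np.round(rr[0],1),np.round(rr[1],1),round(rr[2],1),"z",np.round(np.percentile(Q[:,2],[10,50,90]),1))
    g=cv2.cvtColor(f["p"],cv2.COLOR_RGB2GRAY)
    w=(m&(g>170)&(h[...,1]<35)).astype(np.uint8); k,l,st,c=cv2.connectedComponentsWithStats(w)
    for j in range(1,k):
        if st[j,4]>30: print("pale",np.round(c[j],1),st[j,4],np.round(ontoplane(c[j],84,f["K"],f["T"]),1))
    for nm,b in (("bottle",(P[...,1]>150)&(P[...,1]<300)),("beaker",(P[...,1]<-300)&(P[...,1]>-450))):
        q=b&(P[...,0]>350)&(P[...,0]<750)&(P[...,2]>20); 
        if q.any(): print(nm,np.round(np.percentile(P[q],[5,50,95],axis=0),0).tolist())
E
```

```text
top console [630.  -55.1] [401.3 240.7] 77.2 z 60.7
[426.8 173.8] 36 [ 662.4 -185.3] [29.2 13.9] 30.6 z [74.6 77.  82.5]
[311.6 198.6] 164 [607.6  73.6] [34.7 32.4] 71.9 z [74.4 83.3 86.2]
[346.8 205.9] 206 [589.9  -3.9] [33.2 34.8] 88.3 z [85.1 87.9 90. ]
[382.1 213.6] 392 [572.1 -82.5] [33.7 61.8] 76.6 z [78.1 81.5 86.2]
[418.1 221.1] 265 [ 554.1 -160.6] [58.8 31.4] 78.3 z [75.4 83.4 86.2]
pale [370.1 190.9] 11112 [622.7 -56.7  84. ]
pale [311.8 198.8] 130 [606.7  72.6  84. ]
pale [347.1 206.2] 198 [589.1  -5.2  84. ]
pale [382.3 214.1] 377 [570.7 -82.5  84. ]
pale [418.2 221.5] 224 [ 553.5 -160.8   84. ]
bottle [[573.0, 153.0, 36.0], [678.0, 242.0, 100.0], [711.0, 274.0, 150.0]]
beaker [[528.0, -394.0, 26.0], [558.0, -379.0, 62.0], [585.0, -333.0, 86.0]]
side console [630.  -55.9] [402.5 240.3] 77.22 z 61.5
[305.3 189. ] 109 [607.2  70.5] [34.5 34.9] 74.1 z [73.8 83.  85.7]
[303.7 205.7] 137 [590.2  -6. ] [34.1 32.9] 17.6 z [81.  88.5 90.4]
[302.3 228.2] 273 [572.2 -84.1] [33.7 62.3] 78.8 z [78.1 81.9 87.1]
[300.1 253.3] 249 [ 554.2 -162. ] [56.1 31.1] 79.6 z [73.9 84.2 86. ]
[352.3 258.3] 97 [ 665.5 -198.8] [21.1 29.1] 76.1 z [74.8 79.9 92.7]
pale [323.  239.6] 7907 [ 612.5 -135.3   84. ]
bottle [[658.0, 220.0, 28.0], [685.0, 233.0, 84.0], [716.0, 254.0, 149.0]]
beaker [[529.0, -395.0, 25.0], [557.0, -353.0, 61.0], [585.0, -334.0, 86.0]]
```

The console is at about (630, -55.5) with yaw -12.85°. The targets are:
- **Rocker:** (592.8, -88)
- **Latch:** (590, -5.5)
- **Bar key:** (554.3, -161.4)

I'll move across, shutting the claw and turning +11.5°.

Request:
carry_out(
  claw=0,
  rows=[
    {"slide":[0.006,-0.012,0],"turn":1.5},
    {"slide":[0.02,-0.042,0],"turn":3},
    {"slide":[0.037,-0.078,0],"turn":4.5},
    {"slide":[0.054,-0.114,0],"turn":6},
    {"slide":[0.071,-0.15,0],"turn":7.5},
    {"slide":[0.088,-0.186,0],"turn":9},
    {"slide":[0.105,-0.222,0],"turn":10.5},
    {"slide":[0.122,-0.258,0],"turn":11.5},
  ],
)

```text
clock: 0.77
eef_pos: [390.2, 332.2, 303.7]
eef_rot: [0.111, 0.994, -0.0, -0.0]
wrist_force: [0.9, -0.2, 0.1]
opening: -0.2
grip_force: 0.0
```

Request:
carry_out(
  claw=0,
  rows=[
    {"slide":[0.017,-0.036,0],"turn":0},
    {"slide":[0.034,-0.072,0],"turn":0},
    {"slide":[0.051,-0.108,0],"turn":0},
    {"slide":[0.068,-0.144,0],"turn":0},
    {"slide":[0.085,-0.18,0],"turn":0},
    {"slide":[0.102,-0.216,0],"turn":0},
    {"slide":[0.119,-0.252,0],"turn":0},
    {"slide":[0.136,-0.288,0],"turn":0},
  ],
)

```text
clock: 1.43
eef_pos: [526.2, 44.3, 303.8]
eef_rot: [0.112, 0.994, 0.0, -0.0]
wrist_force: [0.4, 0.8, -0.2]
opening: -0.0
grip_force: 0.0
```

Request:
carry_out(
  rows=[
    {"slide":[0.013,-0.026,-0.015],"turn":0},
    {"slide":[0.026,-0.053,-0.03],"turn":0},
    {"slide":[0.04,-0.08,-0.045],"turn":0},
    {"slide":[0.053,-0.107,-0.06],"turn":0},
    {"slide":[0.062,-0.125,-0.075],"turn":0},
    {"slide":[0.0667,-0.1335,-0.09],"turn":0},
    {"slide":[0.0667,-0.1335,-0.1],"turn":0},
    {"slide":[0.0667,-0.1335,-0.1],"turn":0},
  ],
)

```text
clock: 2.1
eef_pos: [591.0, -87.2, 201.1]
eef_rot: [0.112, 0.994, -0.0, -0.003]
wrist_force: [-0.4, 0.1, 0.0]
opening: 0.1
grip_force: 0.0
```

```bash
python3 - <<'E'
from bench import monitor, optics
from m import *
s=monitor.sense(); print(np.round(s["eef_pos"],1),np.round(s["eef_rot"],3),np.round(s["wrist_force"],1))
im=[]
for n in("top","side"):
    p,d=optics.snapshot(n); np.savez(n+"2.npz",p=p,d=d)
    c=optics.calibration(n);K,T=c["intrinsics"],c["pose"]
    P=cloud(p,d,K,T); q=(P[...,2]>155-25)&(P[...,2]<152)&(np.hypot(P[...,0]-593,P[...,1]+88)<60)
    if q.any(): print(n,np.round(np.percentile(P[q],[2,50,98],axis=0),1).tolist())
    a=p[150:290,250:450] if n=="top" else p[130:290,220:420]
    im.append(cv2.resize(a,(400*1,int(a.shape[0]*2)),interpolation=cv2.INTER_CUBIC))
h=max(i.shape[0] for i in im); cv2.imwrite("pics/c1.png",np.hstack([cv2.copyMakeBorder(i,0,h-i.shape[0],0,0,0) for i in im])[:,:,::-1])
E
```

```text
[591.  -87.2 201.1] [ 0.112  0.994 -0.    -0.003] [-0.4  0.1  0. ]
side [[579.5, -101.0, 131.5], [588.3, -94.5, 143.7], [599.8, -87.8, 151.4]]
```

View pics/c1.png

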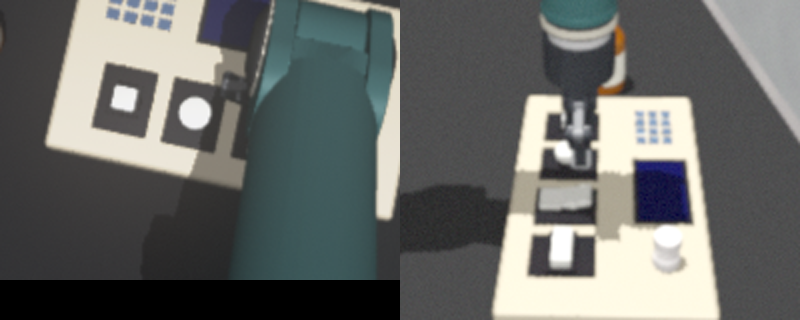

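The left view is blocked by the arm. The right (side) view shows the shut fingertips at crop pixel (583,163), over the rocker's far half, and the depth agrees. I'll descend.

Request:
carry_out(
  rows=[
    {"slide":[0.001,-0.0005,-0.006],"turn":0},
    {"slide":[0.001,-0.0005,-0.014],"turn":0},
    {"slide":[0.001,-0.0005,-0.022],"turn":0},
    {"slide":[0.001,-0.0005,-0.028],"turn":0},
    {"slide":[0.001,-0.0005,-0.033],"turn":0},
    {"slide":[0.001,-0.0005,-0.036],"turn":0},
    {"slide":[0.001,-0.0005,-0.036],"turn":0},
    {"slide":[0.001,-0.0005,-0.036],"turn":0},
  ],
)

```text
clock: 2.87
eef_pos: [593.6, -87.9, 167.7]
eef_rot: [0.112, 0.994, -0.0, -0.0]
wrist_force: [-0.0, 0.1, -0.3]
opening: 0.1
grip_force: 0.0
```

Request:
carry_out(
  rows=[
    {"slide":[0,0,-0.002],"turn":0},
    {"slide":[0,0,-0.004],"turn":0},
    {"slide":[0,0,-0.006],"turn":0},
    {"slide":[0,0,-0.007],"turn":0},
    {"slide":[0,0,-0.008],"turn":0},
    {"slide":[0,0,-0.009],"turn":0},
    {"slide":[0,0,-0.01],"turn":0},
    {"slide":[0,0,-0.01],"turn":0},
  ],
)

```text
clock: 3.53
eef_pos: [594.2, -87.9, 158.2]
eef_rot: [0.112, 0.994, -0.0, 0.001]
wrist_force: [1.0, -0.1, 1.7]
opening: 0.1
grip_force: 1.0
```

Request:
carry_out(
  rows=[
    {"slide":[0,0,-0.001],"turn":0},
    {"slide":[0,0,-0.0015],"turn":0},
    {"slide":[0,0,-0.002],"turn":0},
    {"slide":[0,0,-0.0025],"turn":0},
    {"slide":[0,0,-0.003],"turn":0},
    {"slide":[0,0,-0.0035],"turn":0},
    {"slide":[0,0,-0.004],"turn":0},
    {"slide":[0,0,-0.004],"turn":0},
  ],
)

```text
clock: 4.2
eef_pos: [593.6, -87.8, 153.8]
eef_rot: [0.112, 0.994, 0.0, -0.0]
wrist_force: [1.8, -0.4, 3.3]
opening: 0.1
grip_force: 1.3
```

Request:
carry_out(
  rows=[
    {"slide":[0,0,-0.0005],"turn":0},
    {"slide":[0,0,-0.001],"turn":0},
    {"slide":[0,0,-0.0015],"turn":0},
    {"slide":[0,0,-0.002],"turn":0},
    {"slide":[0,0,-0.002],"turn":0},
    {"slide":[0,0,-0.002],"turn":0},
    {"slide":[0,0,-0.002],"turn":0},
    {"slide":[0,0,-0.002],"turn":0},
  ],
)

```text
clock: 4.87
eef_pos: [593.8, -87.8, 152.5]
eef_rot: [0.112, 0.994, 0.0, 0.0]
wrist_force: [1.0, -0.1, 6.9]
opening: -0.3
grip_force: 3.4
```

Request:
carry_out(
  rows=[
    {"slide":[0,0,-0.0005],"turn":0},
    {"slide":[0,0,-0.001],"turn":0},
    {"slide":[0,0,-0.0015],"turn":0},
    {"slide":[0,0,-0.002],"turn":0},
    {"slide":[0,0,-0.002],"turn":0},
    {"slide":[0,0,-0.002],"turn":0},
    {"slide":[0,0,-0.002],"turn":0},
    {"slide":[0,0,-0.002],"turn":0},
  ],
)

```text
clock: 5.53
eef_pos: [593.9, -87.9, 152.2]
eef_rot: [0.112, 0.994, 0.0, 0.0]
wrist_force: [-2.9, 0.6, 20.7]
opening: 0.3
grip_force: 9.7
```

The rocker hit its rigid stop at 20 N. I'll lift and move over to the latch, then check.

Request:
carry_out(
  rows=[
    {"slide":[0,0,0.006],"turn":0},
    {"slide":[0,0,0.018],"turn":0},
    {"slide":[0,0,0.035],"turn":0},
    {"slide":[-0.001,0.015,0.045],"turn":0},
    {"slide":[-0.002,0.04,0.045],"turn":0},
    {"slide":[-0.003,0.065,0.045],"turn":0},
    {"slide":[-0.0035,0.08,0.045],"turn":0},
    {"slide":[-0.0035,0.0823,0.045],"turn":0},
  ],
)

```text
clock: 6.2
eef_pos: [589.2, -1.3, 194.6]
eef_rot: [0.109, 0.994, 0.001, -0.001]
wrist_force: [-0.1, 0.2, 0.2]
opening: 0.3
grip_force: 0.0
```

```bash
python3 - <<'E'
from bench import monitor, optics
from m import *
s=monitor.sense(); print(np.round(s["eef_pos"],1),np.round(s["wrist_force"],1))
th=np.deg2rad(-12.85);ex=np.array([np.cos(th),np.sin(th)])
n="side";p,d=optics.snapshot(n);c=optics.calibration(n);P=cloud(p,d,c["intrinsics"],c["pose"])
P0=cloud(np.load("side.npz")["p"],np.load("side.npz")["d"],c["intrinsics"],c["pose"])
for Q in(P0,P):
    r=(Q[...,:2]-[572.3,-83.5]); a=r@ex; b=r@np.array([-ex[1],ex[0]])
    print([round(float(np.nanmedian(Q[(abs(a-k)<5)&(abs(b)<9)&(Q[...,2]>70)][:,2])),1) for k in(-25,-15,0,15,25)])
a=p[130:290,220:420]; cv2.imwrite("pics/c2.png",cv2.resize(a,None,fx=3,fy=3,interpolation=cv2.INTER_CUBIC)[:,:,::-1])
E
```

```text
[589.2  -1.3 194.6] [-0.1  0.2  0.2]
[81.1, 81.5, 81.8, 85.0, 87.9]
[88.3, 86.3, 82.2, 80.9, 80.8]
```

View pics/c2.png

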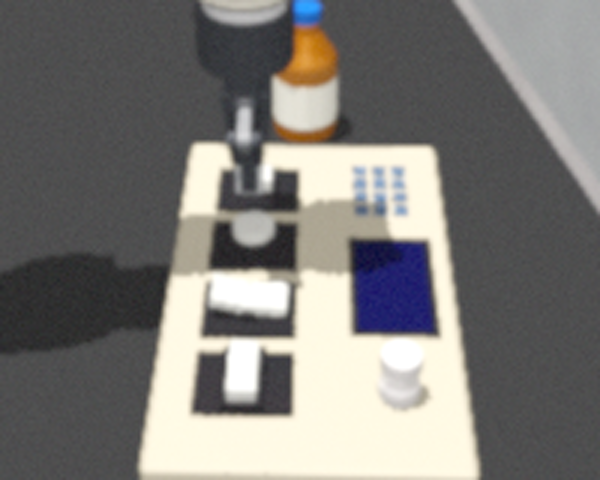

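The picture shows the rocker at (250,297) with its far end now down and its near end up. The depth profile mirrors the one from the start, so it is fully over. The fingertips are above the latch at (253,228). I'll press it next.

Request:
carry_out(
  rows=[
    {"slide":[0,0,-0.005],"turn":0},
    {"slide":[0,0,-0.013],"turn":0},
    {"slide":[0,0,-0.021],"turn":0},
    {"slide":[0,0,-0.026],"turn":0},
    {"slide":[0,0,-0.029],"turn":0},
    {"slide":[0,0,-0.031],"turn":0},
    {"slide":[0,0,-0.033],"turn":0},
    {"slide":[0,0,-0.034],"turn":0},
  ],
)

```text
clock: 6.92
eef_pos: [590.2, -5.7, 160.7]
eef_rot: [0.112, 0.994, -0.0, -0.0]
wrist_force: [-0.4, -0.7, 4.0]
opening: -0.0
grip_force: 1.9
```

Request:
carry_out(
  rows=[
    {"slide":[0,0,-0.001],"turn":0},
    {"slide":[0,0,-0.002],"turn":0},
    {"slide":[0,0,-0.003],"turn":0},
    {"slide":[0,0,-0.004],"turn":0},
    {"slide":[0,0,-0.005],"turn":0},
    {"slide":[0,0,-0.006],"turn":0},
    {"slide":[0,0,-0.007],"turn":0},
    {"slide":[0,0,-0.007],"turn":0},
  ],
)

```text
clock: 7.58
eef_pos: [590.1, -5.6, 153.7]
eef_rot: [0.112, 0.994, -0.0, 0.0]
wrist_force: [-1.8, -1.5, 1.6]
opening: 0.1
grip_force: 1.0
```

Request:
carry_out(
  rows=[
    {"slide":[0,0,-0.0005],"turn":0},
    {"slide":[0,0,-0.001],"turn":0},
    {"slide":[0,0,-0.0015],"turn":0},
    {"slide":[0,0,-0.002],"turn":0},
    {"slide":[0,0,-0.002],"turn":0},
    {"slide":[0,0,-0.002],"turn":0},
    {"slide":[0,0,-0.002],"turn":0},
    {"slide":[0,0,-0.002],"turn":0},
  ],
)

```text
clock: 8.25
eef_pos: [590.2, -5.6, 152.6]
eef_rot: [0.112, 0.994, 0.0, 0.0]
wrist_force: [-3.8, -2.6, 9.2]
opening: -0.2
grip_force: 4.5
```

Request:
carry_out(
  rows=[
    {"slide":[0,0,-0.0005],"turn":0},
    {"slide":[0,0,-0.001],"turn":0},
    {"slide":[0,0,-0.0015],"turn":0},
    {"slide":[0,0,-0.0015],"turn":0},
    {"slide":[0,0,-0.0015],"turn":0},
    {"slide":[0,0,-0.0015],"turn":0},
    {"slide":[0,0,-0.0015],"turn":0},
    {"slide":[0,0,-0.0015],"turn":0},
  ],
)

```text
clock: 8.92
eef_pos: [590.3, -5.7, 152.5]
eef_rot: [0.112, 0.994, 0.0, 0.0]
wrist_force: [-7.4, -0.7, 19.0]
opening: 0.1
grip_force: 9.4
```

The latch is at its stop too (19 N). I'll lift and move to the bar key.

Request:
carry_out(
  rows=[
    {"slide":[0,0,0.006],"turn":0},
    {"slide":[0,0,0.018],"turn":0},
    {"slide":[0,0,0.035],"turn":0},
    {"slide":[-0.002,-0.01,0.045],"turn":0},
    {"slide":[-0.007,-0.03,0.045],"turn":0},
    {"slide":[-0.014,-0.06,0.045],"turn":0},
    {"slide":[-0.021,-0.09,0.045],"turn":0},
    {"slide":[-0.027,-0.12,0.045],"turn":0},
  ],
)

```text
clock: 9.58
eef_pos: [562.6, -127.0, 195.9]
eef_rot: [0.112, 0.994, -0.0, 0.0]
wrist_force: [0.6, 0.3, 0.5]
opening: -0.2
grip_force: 0.0
```

Request:
carry_out(
  rows=[
    {"slide":[-0.005,-0.02,0],"turn":0},
    {"slide":[-0.008,-0.032,0],"turn":0},
    {"slide":[-0.0088,-0.0359,0],"turn":0},
    {"slide":[-0.0088,-0.0359,0],"turn":0},
    {"slide":[-0.0088,-0.0359,-0.007],"turn":0},
    {"slide":[-0.0088,-0.0359,-0.016],"turn":0},
    {"slide":[-0.0088,-0.0359,-0.022],"turn":0},
    {"slide":[-0.0088,-0.0359,-0.025],"turn":0},
  ],
)

```text
clock: 10.25
eef_pos: [553.9, -159.8, 168.6]
eef_rot: [0.111, 0.994, 0.0, -0.001]
wrist_force: [-0.3, 0.2, -0.4]
opening: 0.1
grip_force: 0.0
```

```bash
python3 - <<'E'
from bench import monitor, optics
from m import *
s=monitor.sense(); print(np.round(s["eef_pos"],1),np.round(s["wrist_force"],1),s["clock"])
n="side";p,d=optics.snapshot(n);c=optics.calibration(n);P=cloud(p,d,c["intrinsics"],c["pose"])
r=np.hypot(P[...,0]-590.2,P[...,1]+5.5); print("latch z",np.round(np.median(P[(r<13)&(P[...,2]>70)&(P[...,2]<95)][:,2]),1))
q=(P[...,2]>100)&(P[...,2]<125)&(np.hypot(P[...,0]-554,P[...,1]+161)<45); print("tip",np.round(np.percentile(P[q],[2,50,98],axis=0),1).tolist())
a=p[130:290,220:420]; cv2.imwrite("pics/c3.png",cv2.resize(a,None,fx=3,fy=3,interpolation=cv2.INTER_CUBIC)[:,:,::-1])
E
```

```text
[ 553.9 -159.8  168.6] [-0.3  0.2 -0.4] 10.25
latch z nan
tip [[542.0, -174.9, 102.5], [551.7, -170.9, 114.4], [563.1, -162.6, 124.5]]
  return _methods._mean(a, axis=axis, dtype=dtype,
  ret = ret.dtype.type(ret / rcount)
```

View pics/c3.png

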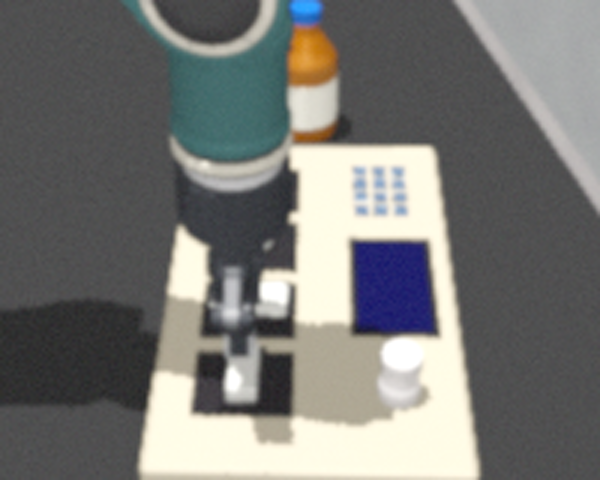

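The tips at (240,345) are over the bar key at (242,380), but the arm hides the latch from this side. I'll check it with the top camera before pressing.

```bash
python3 - <<'E'
from bench import monitor, optics
from m import *
for n in("top","wrist"):
    p,d=optics.snapshot(n);c=optics.calibration(n);P=cloud(p,d,c["intrinsics"],c["pose"])
    for nm,x,y in(("latch",590.2,-5.5),("square",607.5,72.5),("rock far",595,-89),("rock near",550,-78)):
        r=np.hypot(P[...,0]-x,P[...,1]-y); q=(r<9)&(P[...,2]>70)&(P[...,2]<100); print(n,nm,q.sum(),np.round(np.median(P[q][:,2]),1) if q.any() else None)
E
```

```text
top latch 49 80.0
top square 51 84.2
top rock far 48 79.3
top rock near 52 86.8
wrist latch 621 81.6
wrist square 0 None
wrist rock far 517 81.1
wrist rock near 760 88.4
```

The latch top is at 80 mm (fully in), the square key is untouched and the rocker is over. Now for the bar key.

Request:
carry_out(
  rows=[
    {"slide":[0,0,-0.003],"turn":0},
    {"slide":[0,0,-0.006],"turn":0},
    {"slide":[0,0,-0.009],"turn":0},
    {"slide":[0,0,-0.011],"turn":0},
    {"slide":[0,0,-0.012],"turn":0},
    {"slide":[0,0,-0.013],"turn":0},
    {"slide":[0,0,-0.0135],"turn":0},
    {"slide":[0,0,-0.014],"turn":0},
  ],
)

```text
clock: 11.07
eef_pos: [554.3, -161.4, 156.5]
eef_rot: [0.112, 0.994, 0.0, -0.0]
wrist_force: [-0.9, -0.2, 0.3]
opening: -0.1
grip_force: 0.7
```

Request:
carry_out(
  rows=[
    {"slide":[0,0,-0.001],"turn":0},
    {"slide":[0,0,-0.002],"turn":0},
    {"slide":[0,0,-0.003],"turn":0},
    {"slide":[0,0,-0.004],"turn":0},
    {"slide":[0,0,-0.005],"turn":0},
    {"slide":[0,0,-0.006],"turn":0},
    {"slide":[0,0,-0.007],"turn":0},
    {"slide":[0,0,-0.0075],"turn":0},
  ],
)

```text
clock: 11.73
eef_pos: [554.4, -161.5, 150.4]
eef_rot: [0.112, 0.994, 0.0, 0.0]
wrist_force: [-6.4, 2.1, 20.1]
opening: 0.3
grip_force: 10.1
```

The bar is fully down at 20 N. I'll hold it about 2 s and then lift.

Request:
carry_out(
  rows=[
    {"slide":[0,0,0],"turn":0},
    {"slide":[0,0,0],"turn":0},
    {"slide":[0,0,0],"turn":0},
    {"slide":[0,0,0],"turn":0},
    {"slide":[0,0,0],"turn":0},
    {"slide":[0,0,0],"turn":0},
    {"slide":[0,0,0],"turn":0},
    {"slide":[0,0,0],"turn":0},
  ],
)

```text
clock: 12.4
eef_pos: [554.4, -161.5, 150.5]
eef_rot: [0.112, 0.994, 0.0, 0.0]
wrist_force: [-6.9, 1.3, 16.7]
opening: 0.2
grip_force: 8.2
```

Request:
carry_out(
  rows=[
    {"slide":[0,0,0],"turn":0},
    {"slide":[0,0,0],"turn":0},
    {"slide":[0,0,0],"turn":0},
    {"slide":[0,0,0],"turn":0},
    {"slide":[0,0,0],"turn":0},
    {"slide":[0,0,0],"turn":0},
    {"slide":[0,0,0],"turn":0},
    {"slide":[0,0,0],"turn":0},
  ],
)

```text
clock: 13.07
eef_pos: [554.4, -161.5, 150.5]
eef_rot: [0.112, 0.994, 0.0, 0.0]
wrist_force: [-5.2, 1.1, 17.4]
opening: 0.0
grip_force: 8.2
```

Request:
carry_out(
  rows=[
    {"slide":[0,0,0],"turn":0},
    {"slide":[0,0,0],"turn":0},
    {"slide":[0,0,0],"turn":0},
    {"slide":[0,0,0],"turn":0},
    {"slide":[0,0,0],"turn":0},
    {"slide":[0,0,0],"turn":0},
    {"slide":[0,0,0.012],"turn":0},
    {"slide":[0,0,0.03],"turn":0},
  ],
)

```text
clock: 13.73
eef_pos: [553.6, -161.1, 178.0]
eef_rot: [0.112, 0.994, 0.0, -0.001]
wrist_force: [0.6, -0.1, -0.2]
opening: -0.4
grip_force: 0.0
```

Request:
carry_out(
  rows=[
    {"slide":[0,0,0.02],"turn":0},
    {"slide":[0,0,0.045],"turn":0},
    {"slide":[-0.01,0,0.07],"turn":0},
    {"slide":[-0.03,0,0.09],"turn":0},
    {"slide":[-0.055,0,0.105],"turn":0},
    {"slide":[-0.075,0,0.115],"turn":0},
    {"slide":[-0.085,0,0.12],"turn":0},
    {"slide":[-0.085,0,0.12],"turn":0},
  ],
)

```text
clock: 14.4
eef_pos: [468.2, -161.7, 300.0]
eef_rot: [0.112, 0.994, 0.0, 0.001]
wrist_force: [1.3, -0.4, 0.6]
opening: 0.2
grip_force: 0.0
```

```bash
python3 - <<'E'
from bench import monitor, optics
from m import *
s=monitor.sense(); print(np.round(s["eef_pos"],1),np.round(s["wrist_force"],1),s["clock"])
for n in("side","top"):
    p,d=optics.snapshot(n);c=optics.calibration(n);P=cloud(p,d,c["intrinsics"],c["pose"])
    for nm,x,y in(("latch",590.2,-5.5),("square",607.5,72.5),("rock far",595,-89),("rock near",550,-78),("bar",554.4,-161.4)):
        r=np.hypot(P[...,0]-x,P[...,1]-y); q=(r<9)&(P[...,2]>70)&(P[...,2]<100); print(n,nm,q.sum(),np.round(np.median(P[q][:,2]),1) if q.any() else None)
    if n=="side": cv2.imwrite("pics/end.png",p[:,:,::-1])
E
```

```text
[ 468.2 -161.7  300. ] [ 1.3 -0.4  0.6] 14.4
side latch 23 80.9
side square 22 85.3
side rock far 31 80.5
side rock near 31 87.7
side bar 43 85.4
top latch 52 80.2
top square 52 84.6
top rock far 51 79.3
top rock near 52 86.8
top bar 56 84.2
```

View pics/end.png

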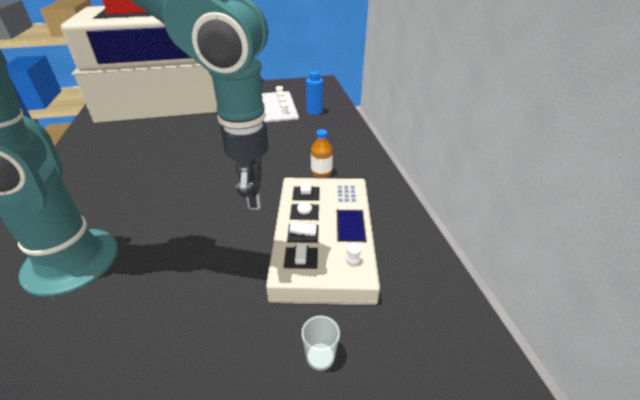

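The final picture shows the hand clear at (250,195). The bottle (321,155), jar (354,254) and beaker (320,342) are where they were. The bar is back up, the latch is in and the rocker is over.

```bash
python3 -c "
from bench import job
print(job.sign_off())"
```

```text
the job is handed in; nothing more can be done
None
```

The job is handed in: the rocker was tipped fully over, the latch pushed in to stay, and the bar key held down about 2 s and released, in that order, with the square key, bottle, beaker and jar untouched and the hand clear.

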